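# Reload a picked order into the shipping rack in reverse order

## Robot

A 6-joint arm with a two-finger parallel gripper is mounted at the origin on the work surface. World frame = base frame: x ahead of the robot, y to its left, z up, the work surface at z = 0. Lengths are in m, angles in rad, forces in N, time in s.
With the tool pointing down it reaches from about 0.275 to 0.825 m from the base axis. Payload 5.2 kg.
Tool frame: the origin (TCP) lies on the centre line of the jaws, within the pads' length; the fingertips stand 14 mm ahead of it and the grasp point (between the pads) lies 5 mm behind it; x points along the fingers, y is the direction in which the jaws open and shut, and the axes are right-handed (so a half turn about x gives the same grasp; the last joint's range is limited). The gripper opens to 93 mm and grips with 3 to 60 N. Pads are 15 mm wide; open, the fingers measure 128 mm over their backs; the gripper's body (75 mm by 188 mm) begins 65 mm behind the grasp point.
Start: joints at [-1.468, 0.259, 1.535, -0, 1.348, -0.203], TCP at [0.166, -0.524, 0.233] pointing down, gripper open.
Joint ranges: [-3.14, 3.14], [-0.91, 2.08], [0.19, 2.58], [-1.22, 4.36], [0.22, 2.71], [-3.12, 3.12]. Speed limits (rad/s): [2.57, 2.57, 3.14, 3.14, 3.14, 3.14].

## Interface

Orientations are given as a rotation vector (axis times angle).
In Python, from plant import sense, imaging, close_job, models gives the robot as it stands.
- The arm moves only by the tool drive_tool, never from a script. Its argument "motion" is a list of rows, each a list of 7 numbers: the opening, from 0 (shut) to 1 (fully open), then the shift along the tool's x, y, z in m, then the turn, a rotation vector about the tool's x, y, z in degrees. A call has 1 to 5 rows; each row shifts and turns the commanded pose from where the row before left it, along the tool's axes as they then stand; what a row does not reach is not made up. A row lasts 1/8 s, in which the tool goes at most 62.5 mm and 10.7 degrees, less where a joint would pass 70% of its speed; a pose out of reach is approached as far as the arm can. A call is refused whole if a number of a shift passes 0.0625 or a number of a turn 10.7, either way. A call with a gripper value outside its range is refused whole. The fingers move at their own pace and stop on an object; "newtons" is the grip in N (left out, the last holds). Time passes only in rows, so rows that do not move let the fingers close. It gives the time, the measured TCP pose, the force and the opening at its end, in the units of the state.
- sense(): the state, without advancing time (a new reading comes with each control period).
- imaging.capture(name): name is "scene" or "top"; returns the picture (420x560x3 uint8, red, green, blue); there is no depth.
- imaging.calibration(name): a dict with "fov_y" (degrees; the focal length in pixels is half the picture's height over the tangent of half this angle, whatever the lens; pixels are square), "cx", "cy" (the principal point, pixels), "origin" and "attitude" of the camera in the world. Camera axes: x right, y up, looking along -z (the intrinsics and any distortion apply to the point x, -y, -z); pixel columns grow to the right and rows downward; lengths in m; the calibration is good to about 2 mm. A picture is of the moment at which its call begins. calibration takes no time and is no camera call.
- close_job(): hands the job in, once; it reports no verdict.
Trained networks look in the newest picture that a camera, given by its name, has taken for a name from the list of things; names that differ only in an ending like _2 or _b are one class to them, and where a whole thing is asked for, a point or a joint stands for the part that bears it (a point fixed in the world has none). Each returns a list of dicts, best first, with "confidence" (0 to 1); they miss things now and then, are a little off and sometimes report something else, mostly with a low value. They report only what shows in the picture. A call takes as long as a camera call. They do not tell look-alikes from the thing itself.
- models.spot_in(name, camera): "rect" ([left, top, right, bottom] in pixels, round what is visible of it).
- models.mark_of(name, camera): "position" ([column, row] in pixels: a listed point, or the origin of a listed thing).
The state is a dict: "time_s": time; "q": joint angles; "dq": joint speeds; "joint_torque": joint torques, N m; "tcp_pos": TCP position; "tcp_rot": TCP orientation; "wrist_force": force on the tool from outside, world axes, zero at the start; "torque": the same for the moment, N m; "opening": finger opening in m.
Only numpy, scipy, OpenCV 4.12 (cv2) and the standard library are available. Lean on these libraries where they do the work, as an engineer would, in place of code of your own. Each camera call takes 0.05 s, during which the arm holds its last target.

## Task

Move the four picked products from the blue picking rack into the brown wooden shipping rack, one to a cell and in reverse order: the one that stood at the robot's left end of the blue rack goes into the right-end cell of the wooden rack, the next into the second cell from the right, and so on. Leave each product standing upright on the floor of its cell, let go and at rest, and never tip one over on the way.

Things in the scene. Friction and masses are not known exactly. Their poses are not given: they have to be found in the camera images.
- jar: Amber jar with a yellow label and a yellow flat lid, round, 46 mm across, body 55 mm tall, lid 43 mm across, 78 mm tall in all, about 160 g. Loose, upright at the start on its pad (underside 8 mm above the table). Origin: centre of its underside; z is up along its axis.
- bottle: White bottle with a grey band, round, 44 mm across up to 75 mm height, then a sloping shoulder and a white cap 25 mm across; 105 mm tall in all, about 140 g. Loose, upright at the start on its pad (underside 8 mm above the table). Origin: centre of its underside; z is up along its axis.
- can: Red can with bright metal rims and top, round, 48 mm across, 80 mm tall, about 180 g. Loose, upright at the start on its pad (underside 8 mm above the table). Origin: centre of its underside; z is up along its axis.
- carton: Green upright carton with a white band round it, 44 x 44 mm and 88 mm tall, about 120 g. Loose, upright at the start on its pad (underside 8 mm above the table). Origin: centre of its underside; z is up along its axis. Own x and y are square to its faces; at the start turned at most about 6 degrees from the blue rack.
- pad_jar: Yellow square location pad, 64 x 64 x 3 mm, fixed on the floor of one cell of the blue rack; at the start the jar stands on it, so it keeps showing which cell the jar came from. Origin: centre of its underside (5 mm above the table); axes parallel to the blue rack's.
- pad_bottle: White square location pad, 64 x 64 x 3 mm, fixed on the floor of one cell of the blue rack; at the start the bottle stands on it, so it keeps showing which cell the bottle came from. Origin: centre of its underside (5 mm above the table); axes parallel to the blue rack's.
- pad_can: Red square location pad, 64 x 64 x 3 mm, fixed on the floor of one cell of the blue rack; at the start the can stands on it, so it keeps showing which cell the can came from. Origin: centre of its underside (5 mm above the table); axes parallel to the blue rack's.
- pad_carton: Green square location pad, 64 x 64 x 3 mm, fixed on the floor of one cell of the blue rack; at the start the carton stands on it, so it keeps showing which cell the carton came from. Origin: centre of its underside (5 mm above the table); axes parallel to the blue rack's.
- pick_rack: Blue picking rack, nearer or farther than the wooden one by about 195 mm; one pad and product per cell. Fixed, 76 (own x) x 292 (own y) x 22 mm high: 5 mm floor, 4 mm walls; row of four open square cells, 68 mm inside, centres at own x 0, own y -108, -36, 36, 108 mm. Origin: centre of underside, on the table. Own y: robot's left, own x: away from it (yaw under 9 deg).
- ship_rack: Brown wooden shipping rack, empty, no pads. Clutter up to 40 mm high near its and the blue rack's sides and ends. Fixed, 76 (own x) x 292 (own y) x 22 mm high: 5 mm floor, 4 mm walls; row of four open square cells, 68 mm inside, centres at own x 0, own y -108, -36, 36, 108 mm. Origin: centre of underside, on the table. Own y: robot's left, own x: away from it (yaw under 9 deg).
Mind the look-alikes: they are no part of the job. There is more than one size of the bottle; the one meant has the size given above.

How it is judged:
At the end, for the whole second after the job is handed in: Each product stands in the shipping-rack cell that mirrors its starting (pad) cell: own x within 15 mm, own y in the shipping rack = minus its pad's own y in the picking rack within 15 mm, underside within 5 mm of the cell floor, tilt under 0.15 rad, at rest (x of jar in the frame of ship_rack between -0.015 and 0.015 m and z of jar in the frame of ship_rack between 0 and 0.01 m and angle between each of jar, bottle, can, carton's own z axis and vertical below 0.15 rad and linear speed of each of jar, bottle, can, carton below 0.02 m/s and angular speed of each of jar, bottle, can, carton below 0.2 rad/s and ((y of pad_jar in the frame of pick_rack between -0.128 and -0.088 m and y of jar in the frame of ship_rack between 0.093 and 0.123 m) or (y of pad_jar in the frame of pick_rack between -0.056 and -0.016 m and y of jar in the frame of ship_rack between 0.021 and 0.051 m) or (y of pad_jar in the frame of pick_rack between 0.016 and 0.056 m and y of jar in the frame of ship_rack between -0.051 and -0.021 m) or (y of pad_jar in the frame of pick_rack between 0.088 and 0.128 m and y of jar in the frame of ship_rack between -0.123 and -0.093 m)) and x of bottle in the frame of ship_rack between -0.015 and 0.015 m and z of bottle in the frame of ship_rack between 0 and 0.01 m and ((y of pad_bottle in the frame of pick_rack between -0.128 and -0.088 m and y of bottle in the frame of ship_rack between 0.093 and 0.123 m) or (y of pad_bottle in the frame of pick_rack between -0.056 and -0.016 m and y of bottle in the frame of ship_rack between 0.021 and 0.051 m) or (y of pad_bottle in the frame of pick_rack between 0.016 and 0.056 m and y of bottle in the frame of ship_rack between -0.051 and -0.021 m) or (y of pad_bottle in the frame of pick_rack between 0.088 and 0.128 m and y of bottle in the frame of ship_rack between -0.123 and -0.093 m)) and x of can in the frame of ship_rack between -0.015 and 0.015 m and z of can in the frame of ship_rack between 0 and 0.01 m and ((y of pad_can in the frame of pick_rack between -0.128 and -0.088 m and y of can in the frame of ship_rack between 0.093 and 0.123 m) or (y of pad_can in the frame of pick_rack between -0.056 and -0.016 m and y of can in the frame of ship_rack between 0.021 and 0.051 m) or (y of pad_can in the frame of pick_rack between 0.016 and 0.056 m and y of can in the frame of ship_rack between -0.051 and -0.021 m) or (y of pad_can in the frame of pick_rack between 0.088 and 0.128 m and y of can in the frame of ship_rack between -0.123 and -0.093 m)) and x of carton in the frame of ship_rack between -0.015 and 0.015 m and z of carton in the frame of ship_rack between 0 and 0.01 m and ((y of pad_carton in the frame of pick_rack between -0.128 and -0.088 m and y of carton in the frame of ship_rack between 0.093 and 0.123 m) or (y of pad_carton in the frame of pick_rack between -0.056 and -0.016 m and y of carton in the frame of ship_rack between 0.021 and 0.051 m) or (y of pad_carton in the frame of pick_rack between 0.016 and 0.056 m and y of carton in the frame of ship_rack between -0.051 and -0.021 m) or (y of pad_carton in the frame of pick_rack between 0.088 and 0.128 m and y of carton in the frame of ship_rack between -0.123 and -0.093 m))); the robot touches nothing.
It fails at once if the jar is tipped over (angle between jar's own z axis and vertical above 0.7 rad).
It fails at once if the bottle is tipped over (angle between bottle's own z axis and vertical above 0.7 rad).
It fails at once if the can is tipped over (angle between can's own z axis and vertical above 0.7 rad).
It fails at once if the carton is tipped over (angle between carton's own z axis and vertical above 0.7 rad).
It also fails if it takes over 99 s, if anything falls off the work surface, if the arm or the gripper's body presses on something with over 40 N, if the wrist force passes 120 N, or if a joint passes its speed limit or range.

## Working session

There is one attempt and no reset: what is moved stays moved. The work goes in short steps, Python scripts to look and compute and a tool call to move; the robot and the scene stay as the last step left them, time stands still between calls to the robot, and variables do not carry over. Pictures are saved under pics/ and viewed, and the job is handed in when it is done.

Besides the shell and the picture viewer there is one more tool, called after "Emit:" as name(argument=value, ...) on one line, values as JSON. drive_tool: Moves the arm, as the interface text tells. Its arguments: {"type":"object","properties":{"motion":{"type":"array"},"newtons":{"type":"number"}},"required":["motion"]}

```bash
mkdir -p pics; ls; python3 - <<'E'
from plant import sense, imaging, close_job, models
import cv2
s=sense(); print(s)
for n in ("scene","top"):
    im=imaging.capture(n); cv2.imwrite(f"pics/{n}0.png",im[:,:,::-1]); print(imaging.calibration(n))
E
```

```text
pics
{'time_s': 0.0, 'q': array([-1.46778512e+00,  2.59326483e-01,  1.53607428e+00, -2.61641982e-05,
        1.34798427e+00, -2.02769326e-01]), 'dq': array([ 1.87061739e-03,  5.05499836e-04, -3.65687129e-04,  7.46775585e-05,
        2.05562796e-06,  5.45386434e-04]), 'joint_torque': array([-1.82187672e-03, -4.37309861e+01, -2.84004629e+01,  7.18780747e-02,
        4.12555144e-02, -1.38959649e-04]), 'tcp_pos': array([ 0.16554614, -0.5239526 ,  0.2318301 ]), 'tcp_rot': array([ 2.05749397,  0.31890549, -2.05736098]), 'wrist_force': array([-0.05273206, -0.1364762 ,  0.26944263]), 'torque': array([-0.00891759,  0.0130075 ,  0.02090405]), 'opening': 0.0932395795624347}
{'fov_y': 42.08927716395689, 'cx': 276.30455554044823, 'cy': 214.99743500546225, 'origin': array([ 1.11599977, -0.33365264,  0.63547535]), 'attitude': array([0.75957976, 0.47167253, 0.99962882])}
{'fov_y': 50.37925804260957, 'cx': 279.6279259633948, 'cy': 211.75820637502673, 'origin': array([ 0.42077009, -0.02215884,  0.79689109]), 'attitude': array([ 0.04437369, -0.07353842, -1.57250698])}
```

View pics/scene0.png

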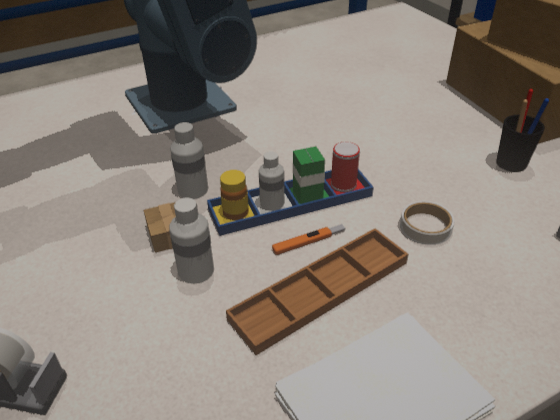

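View pics/top0.png

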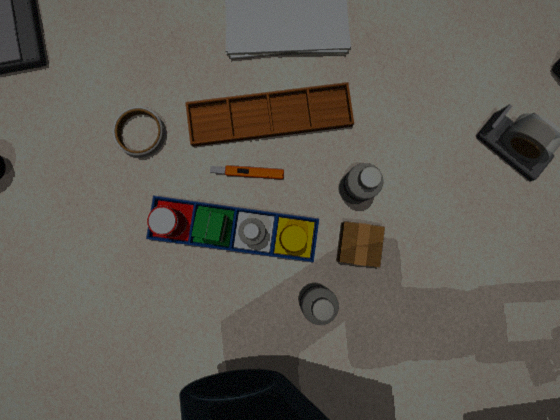

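```bash
cat > h.py <<'E'
from plant import sense, imaging, models
import numpy as np, cv2
from scipy.spatial.transform import Rotation as R
def cam(n):
    c=imaging.calibration(n); f=210/np.tan(np.radians(c['fov_y']/2))
    A=c['attitude']
    Rm=R.from_rotvec(A).as_matrix() if np.shape(A)==(3,) else np.array(A)
    return f,c['cx'],c['cy'],np.array(c['origin']),Rm
def proj(n,P):
    f,cx,cy,o,Rm=cam(n); p=(np.atleast_2d(P)-o)@Rm
    return np.c_[cx+f*p[:,0]/-p[:,2], cy-f*p[:,1]/-p[:,2]]
def unproj(n,uv,z):
    f,cx,cy,o,Rm=cam(n); uv=np.atleast_2d(uv)
    d=np.c_[(uv[:,0]-cx)/f,-(uv[:,1]-cy)/f,-np.ones(len(uv))]@Rm.T
    return o+d*((z-o[2])/d[:,2])[:,None]
E
python3 - <<'E'
from h import *
print(imaging.calibration('top').keys())
for n in ['jar','bottle','can','carton','pad_jar','pad_bottle','pad_can','pad_carton','pick_rack','ship_rack']:
    r=models.mark_of(n,'top')
    z=0.008
    if 'pad' in n: z=.005
    if 'rack' in n: z=0
    print(n,[(np.round(d['position'],1),round(d['confidence'],2),np.round(unproj('top',d['position'],z)[0,:2],4)) for d in r])
E
```

```text
dict_keys(['fov_y', 'cx', 'cy', 'origin', 'attitude'])
jar [(array([290.5, 239.8]), 0.67, array([ 0.4304, -0.0559]))]
bottle [(array([355.1, 184.8]), 0.95, array([ 0.5281, -0.1719])), (array([251.9, 229.3]), 0.88, array([0.4491, 0.0121])), (array([312.6, 298.1]), 0.56, array([ 0.3285, -0.0941]))]
can [(array([215.3, 229. ]), 0.75, array([0.4498, 0.0766])), (array([173.6, 225.4]), 0.7, array([0.4563, 0.1499])), (array([253.7, 230.8]), 0.28, array([0.4465, 0.009 ]))]
carton [(array([215.3, 229. ]), 0.94, array([0.4498, 0.0766]))]
pad_jar [(array([294.8, 237.9]), 0.96, array([ 0.4338, -0.0637]))]
pad_bottle [(array([249.5, 232.7]), 0.78, array([0.4432, 0.0165])), (array([171.4, 223.5]), 0.56, array([0.4598, 0.1544]))]
pad_can [(array([175. , 221.4]), 0.88, array([0.4635, 0.1481]))]
pad_carton [(array([213.9, 227.5]), 0.85, array([0.4526, 0.0794]))]
pick_rack [(array([231. , 229.5]), 0.85, array([0.4491, 0.0497]))]
ship_rack [(array([267.3, 117.7]), 0.6, array([ 0.6522, -0.0152])), (array([291.5, 241.5]), 0.26, array([ 0.4275, -0.058 ]))]
```

The top view shows the blue rack's products from left to right (+y to −y): red can (163,221), carton (212,225), small bottle (253,232) and jar (294,238). The wooden rack is around (270,114). The possible look-alikes are the large bottles at (363,182) and (320,305), so the bottle I want is the small one on the white pad.

```bash
cat > fit.py <<'E'
from h import *
from scipy.optimize import minimize
def box(x,y,a,zs=(0,.022),hx=.038,hy=.146):
    c,s=np.cos(a),np.sin(a); M=np.array([[c,-s],[s,c]])
    P=[]
    for z in zs:
        for i,j in ((-1,-1),(-1,1),(1,1),(1,-1)):
            P.append([*(M@[i*hx,j*hy]+[x,y]),z])
    return np.array(P)
def sil(cam,p):
    uv=proj(cam,box(*p)).astype(np.float32); h=cv2.convexHull(uv)
    m=np.zeros((420*4,560*4),np.uint8); cv2.fillConvexPoly(m,np.round((h*4+2)*16).astype(np.int32),255,shift=4)
    return cv2.resize(m,(560,420),interpolation=cv2.INTER_AREA).astype(float)/255
def cons(cam,mask,p0):
    def cost(p): return np.abs(sil(cam,p)-mask).sum()
    best=minimize(cost,p0,method='Nelder-Mead',options=dict(initial_simplex=[p0,np.add(p0,[.008,0,0]),np.add(p0,[0,.008,0]),np.add(p0,[0,0,.04])],xatol=1e-5,fatol=.1))
    return best.x,best.fun
E
python3 - <<'E'
from fit import *
for cam in('top','scene'):
    im=cv2.imread(f'pics/{cam}0.png'); hsv=cv2.cvtColor(im,cv2.COLOR_BGR2HSV)
    for nm,lo,hi,p0 in (('pick',(105,110,40),(130,255,255),(.446,.045,-.1)),('ship',(3,110,30),(18,230,220),(.65,-.015,.08))):
        m=cv2.inRange(hsv,lo,hi)
        g=sil(cam,p0)>0
        g=cv2.dilate(g.astype(np.uint8),np.ones((25,25)))
        m=m*g
        m=cv2.morphologyEx(m,cv2.MORPH_CLOSE,np.ones((3,3)))
        n,l,st,_=cv2.connectedComponentsWithStats(m); k=1+np.argmax(st[1:,4]); pts=np.argwhere(l==k)[:,::-1]
        h=cv2.convexHull(pts.astype(np.int32)); M=np.zeros((420,560),np.uint8); cv2.fillConvexPoly(M,h,1)
        p,f=cons(cam,M.astype(float),p0); print(cam,nm,np.round(p,4),np.degrees(p[2]).round(2),f,M.sum())
        for q in np.array_split(proj(cam,box(*p)),2): cv2.polylines(im,[np.round(q*16).astype(np.int32)],True,(0,255,255),1,shift=4)
    c=im[60:280,100:400] if cam=='top' else im[120:350,190:430]
    cv2.imwrite(f'pics/{cam}_fit.png',cv2.resize(c,None,fx=2.6,fy=2.6,interpolation=cv2.INTER_CUBIC))
E
```

```text
top pick [ 0.4503  0.0444 -0.1426] -8.17 523.635294117647 7033
top ship [ 0.6556 -0.0192  0.1266] 7.25 135.521568627451 7512
scene pick [ 0.4343  0.0482 -0.0909] -5.21 2235.2470588235296 3487
scene ship [ 0.6547 -0.0153  0.1232] 7.06 506.2156862745098 8598
```

View pics/top_fit.png

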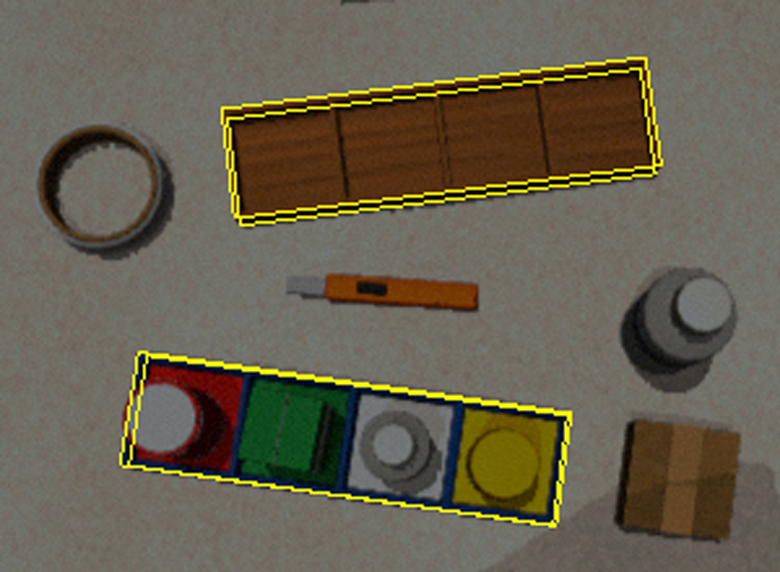

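View pics/scene_fit.png

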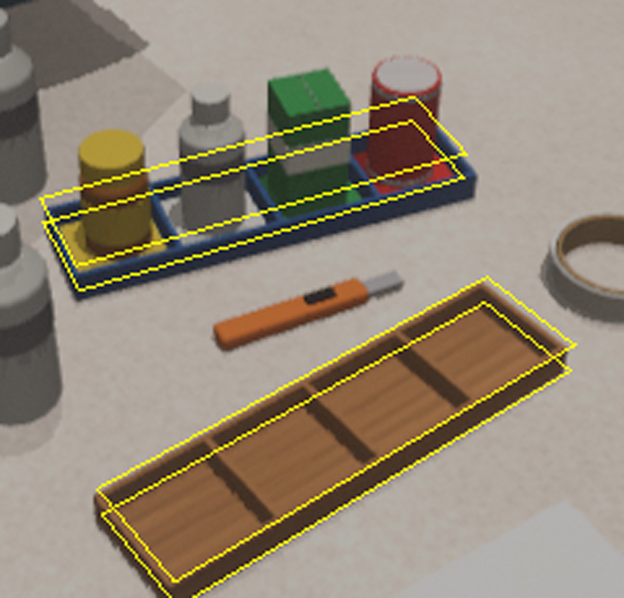

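The top-view fits follow both racks closely. Next: project the top fits into the scene view as a check, and measure the products.

```bash
python3 - <<'E'
from fit import *
pk=(.4503,.0444,-.1426); sh=(.6556,-.0192,.1266)
im=cv2.imread('pics/scene0.png')
for p in(pk,sh):
    for q in np.array_split(proj('scene',box(*p)),2): cv2.polylines(im,[np.round(q*16).astype(np.int32)],True,(0,255,255),1,shift=4)
cv2.imwrite('pics/scene_chk.png',cv2.resize(im[120:350,190:430],None,fx=2.6,fy=2.6,interpolation=cv2.INTER_CUBIC))
im=cv2.imread('pics/top0.png')
c=cv2.resize(im[180:280,130:340],None,fx=3.8,fy=3.8,interpolation=cv2.INTER_CUBIC)
cv2.imwrite('pics/top_crop.png',np.clip(c*1.5,0,255).astype(np.uint8))
E
```

```text
(no output)
```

View pics/scene_chk.png

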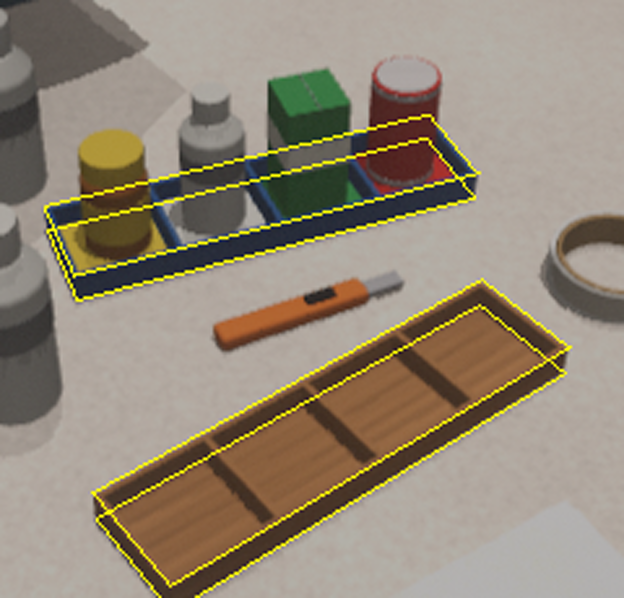

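View pics/top_crop.png

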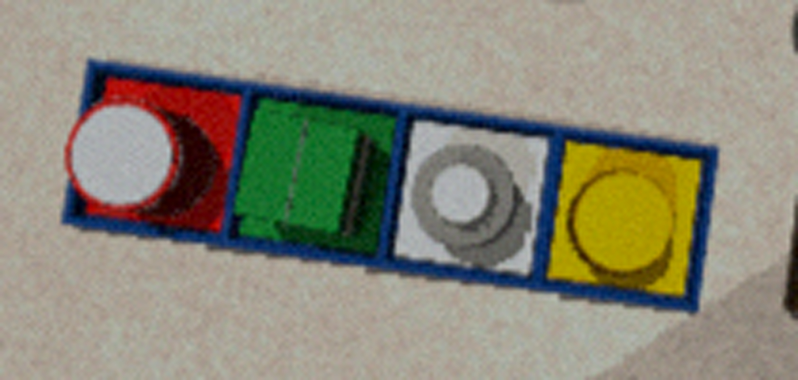

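```bash
python3 - <<'E'
from fit import *
def tri(a,b):
    def ray(n,uv):
        o=cam(n)[3]; d=unproj(n,uv,0)[0]-o; return o,d/np.linalg.norm(d)
    o1,d1=ray('top',a);o2,d2=ray('scene',b)
    t=np.linalg.lstsq(np.c_[d1,-d2],o2-o1,rcond=None)[0]
    p,q=o1+t[0]*d1,o2+t[1]*d2
    return np.round((p+q)/2,4),round(np.linalg.norm(p-q),4)
print('big1 cap',tri((370,176),(186,207)));print('big2 cap',tri((322,308),(184,131)))
pk=np.array((.4503,.0444,-.1426))
c,s=np.cos(pk[2]),np.sin(pk[2]);M=np.array([[c,-s],[s,c]])
S=lambda u,v:(190+u/2.6,120+v/2.6)
for n,uv,z,sc in (('can',(121,155),.088,S(407,76)),('carton',(300,170),.096,S(310,93)),('bottle',(461,193),.113,S(211,97)),('jar',(623,220),.086,S(112,147))):
    uv=(130+(uv[0]+.5)/3.8-.5,180+(uv[1]+.5)/3.8-.5)
    P=unproj('top',uv,z)[0]; print(n,P.round(4),'own',((P[:2]-pk[:2])@M).round(4),'scene z-plane',unproj('scene',sc,z)[0].round(4),'tri',tri(uv,sc))
st=sense();Rm=R.from_rotvec(st['tcp_rot']).as_matrix();print(Rm.round(3))
E
```

```text
big1 cap (array([ 0.5246, -0.1709,  0.1323]), np.float64(0.0004))
big2 cap (array([ 0.3278, -0.0975,  0.1286]), np.float64(0.0013))
can [0.4607 0.1516 0.088 ] own [-0.005   0.1076] scene z-plane [0.4642 0.1494 0.088 ] tri (array([0.4607, 0.1522, 0.0851]), np.float64(0.0004))
carton [0.4539 0.0761 0.096 ] own [-0.001   0.0319] scene z-plane [0.4585 0.0759 0.096 ] tri (array([0.4544, 0.0774, 0.0928]), np.float64(0.0018))
bottle [0.4436 0.009  0.113 ] own [-0.0016 -0.036 ] scene z-plane [0.4517 0.0059 0.113 ] tri (array([0.4439, 0.0096, 0.107 ]), np.float64(0.0005))
jar [ 0.4331 -0.0575  0.086 ] own [-0.0026 -0.1033] scene z-plane [ 0.435 -0.058  0.086] tri (array([ 0.4331, -0.0574,  0.0846]), np.float64(0.0003))
[[-0.     0.301 -0.954]
 [ 0.    -0.954 -0.301]
 [-1.    -0.    -0.   ]]
```

```bash
cat > plan.py <<'E'
from h import *
import sys
PK=np.array((.4503,.0444,-.1426)); SH=np.array((.6556,-.0192,.1266))
def own(p,xy):
    c,s=np.cos(p[2]),np.sin(p[2]); return p[:2]+np.array([[c,-s],[s,c]])@np.array(xy)
def plan(xyz,yaw,g,step=.05,turn=10.0,n=None):
    st=sense(); p=np.array(st['tcp_pos']);Rm=R.from_rotvec(st['tcp_rot'])
    y=np.radians(yaw); Y=np.array([np.cos(y),np.sin(y),0]);X=np.array([0,0,-1.]);Rt=R.from_matrix(np.c_[X,Y,np.cross(X,Y)])
    xyz=np.array(xyz); rv=(Rm.inv()*Rt).as_rotvec(degrees=True)
    n=n or max(1,int(np.ceil(max(np.linalg.norm(xyz-p)/step,np.linalg.norm(rv)/turn))))
    rows=[]; p0=p.copy()
    for i in range(n):
        t=(i+1)/n; d=Rm.inv().apply(p0+(xyz-p0)*t-p).round(4)
        if abs(d).max()<.0002: d=d*0
        r=(Rm.inv()*Rt).as_rotvec(degrees=True)/(n-i); r=r.round(1); 
        rows.append([g,*d.tolist(),*r.tolist()])
        p=p+Rm.apply(d); Rm=Rm*R.from_rotvec(r,degrees=True)
    for i in range(0,n,5): print(str(rows[i:i+5]).replace(' ','').replace('-0.0,','0,').replace('0.0,','0,'))
    print('n',n,'end',p.round(4))
def state():
    s=sense();Rm=R.from_rotvec(s['tcp_rot']).as_matrix()
    print('t',round(s['time_s'],2),'tcp',s['tcp_pos'].round(4),'yaw',np.degrees(np.arctan2(Rm[1,1],Rm[0,1])).round(2),'F',s['wrist_force'].round(1),'open',round(s['opening'],4),'q',s['q'].round(2))
E
python3 -c "
from plan import *
plan([.4607,.1516,.2],-8.2,1)
for i in (-.108,-.036,.036,.108): print(own(SH,(0,i)))"
```

```text
[[1,0.0022,-0.0371,-0.0323,-4.3,0,0.0],[1,0.0022,-0.0345,-0.035,-4.3,0,0.0],[1,0.0021,-0.0318,-0.0375,-4.3,0,0.0],[1,0.0022,-0.0289,-0.0398,-4.3,0,0.0],[1,0.0022,-0.0258,-0.0419,-4.3,0,0.0]]
[[1,0.0022,-0.0227,-0.0436,-4.3,0,0.0],[1,0.0021,-0.0193,-0.0453,-4.3,0,0.0],[1,0.0022,-0.0158,-0.0465,-4.3,0,0.0],[1,0.0022,-0.0123,-0.0476,-4.3,0,0.0],[1,0.0022,-0.0087,-0.0484,-4.3,0,0.0]]
[[1,0.0022,-0.0051,-0.049,-4.3,0,0.0],[1,0.0021,-0.0013,-0.0491,-4.2,0,0.0],[1,0.0022,0.0022,-0.0491,-4.3,0,0.0],[1,0.0022,0.0059,-0.0489,-4.2,0,0.0],[1,0.0022,0.0095,-0.0482,-4.3,0,0.0]]
n 15 end [0.4607 0.1516 0.2   ]
[ 0.66923631 -0.12633567]
[ 0.66014544 -0.05491189]
[0.65105456 0.01651189]
[0.64196369 0.08793567]
```

Emit:
drive_tool(motion=[[1,0.002,-0.037,-0.032,-4.3,0,0],[1,0.002,-0.035,-0.035,-4.3,0,0],[1,0.002,-0.032,-0.038,-4.3,0,0],[1,0.002,-0.029,-0.04,-4.3,0,0],[1,0.002,-0.026,-0.042,-4.3,0,0]])

```text
time_s: 1.23
tcp_pos: [0.2644, -0.2966, 0.2227]
tcp_rot: [1.827, 0.649, -1.826]
wrist_force: [0.8, -0.7, 0.6]
opening: 0.0927
```

Emit:
drive_tool(motion=[[1,0.002,-0.023,-0.044,-4.3,0,0],[1,0.002,-0.019,-0.045,-4.3,0,0],[1,0.002,-0.016,-0.047,-4.3,0,0],[1,0.002,-0.012,-0.048,-4.3,0,0],[1,0.002,-0.009,-0.048,-4.3,0,0]])

```text
time_s: 1.85
tcp_pos: [0.3632, -0.0708, 0.213]
tcp_rot: [1.576, 0.92, -1.575]
wrist_force: [0.9, -0.4, -0.2]
opening: 0.0931
```

Emit:
drive_tool(motion=[[1,0.002,-0.005,-0.049,-4.3,0,0],[1,0.002,-0.001,-0.049,-4.3,0,0],[1,0.002,0.002,-0.049,-4.3,0,0],[1,0.002,0.006,-0.049,-4.3,0,0],[1,0.002,0.009,-0.048,-4.3,0,0]])

```text
time_s: 2.48
tcp_pos: [0.461, 0.1547, 0.2028]
tcp_rot: [1.309, 1.141, -1.308]
wrist_force: [0.4, -0.2, -0.4]
opening: 0.0925
```

```bash
python3 -c "
from plan import *
state();plan([.4607,.1516,.12],-8.2,1,.04)"
```

```text
t 2.48 tcp [0.461  0.1547 0.2028] yaw -7.82 F [ 0.4 -0.2 -0.4] open 0.0925 q [ 0.09  0.17  1.73 -0.    1.25  0.23]
[[1,0.0276,0,0.001,0.1,0,-0.0],[1,0.0276,0,0.0011,0.1,0,-0.0],[1,0.0276,0.0001,0.001,0.2,0,-0.0]]
n 3 end [0.4607 0.1516 0.12  ]
```

Emit:
drive_tool(motion=[[1,0.035,0,0.001,0.2,0,0],[1,0.035,0,0.001,0.2,0,0],[1,0.035,0,0.001,0,0,0],[1,0.03,0,0,0,0,0],[1,0.012,0,0,0,0,0]])

```text
time_s: 3.1
tcp_pos: [0.459, 0.15, 0.0542]
tcp_rot: [1.315, 1.138, -1.318]
wrist_force: [0.2, -0.8, -0.0]
opening: 0.0929
```

```bash
python3 -c "
from plan import *
state();im=imaging.capture('scene');cv2.imwrite('pics/s1.png',im[:,:,::-1])"
```

```text
t 3.1 tcp [0.459  0.15   0.0542] yaw -8.38 F [ 0.2 -0.8 -0. ] open 0.0929 q [0.08 0.35 1.92 0.   0.88 0.23]
```

View pics/s1.png

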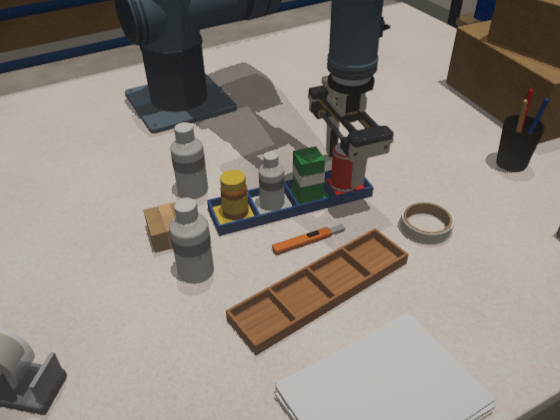

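The jaws straddle the can at (347,168), with clearance on both sides. Closing.

Emit:
drive_tool(motion=[[0,0,0,0,0,0,0],[0,0,0,0,0,0,0],[0,0,0,0,0,0,0],[0,0,0,0,0,0,0],[0,0,0,0,0,0,0]], newtons=25)

```text
time_s: 3.78
tcp_pos: [0.4602, 0.1501, 0.0559]
tcp_rot: [1.316, 1.136, -1.316]
wrist_force: [-1.1, 0.8, -0.4]
opening: 0.0478
```

Emit:
drive_tool(motion=[[0,-0.01,0,0,0,0,0],[0,-0.025,0,0,0,0,0],[0,-0.035,0,0,0,0,0],[0,-0.035,0,0,0,0,0],[0,-0.03,0,0,0,0,0]])

```text
time_s: 4.4
tcp_pos: [0.4599, 0.1501, 0.1925]
tcp_rot: [1.317, 1.136, -1.315]
wrist_force: [0.4, 0.7, -1.3]
opening: 0.0481
```

```bash
python3 -c "
from plan import *
state();plan([.6692,-.1263,.19],7.25,0,.045)
im=imaging.capture('scene');cv2.imwrite('pics/s2.png',im[50:250,200:480,::-1])"
```

```text
t 4.4 tcp [0.4599 0.1501 0.1925] yaw -8.38 F [ 0.4  0.7 -1.3] open 0.0481 q [0.08 0.17 1.75 0.   1.22 0.23]
[[0,0.0003,0.0309,0.0304,-2.0,0,-0.0],[0,0.0004,0.0298,0.0314,-1.9,0,-0.0],[0,0.0003,0.0288,0.0324,-2.0,0,-0.0],[0,0.0003,0.0277,0.0334,-1.9,0,-0.0],[0,0.0004,0.0265,0.0343,-2.0,0,-0.0]]
[[0,0.0003,0.0253,0.0351,-1.9,0,-0.0],[0,0.0003,0.0241,0.0361,-2.0,0,-0.0],[0,0.0004,0.0228,0.0368,-1.9,0,-0.0]]
n 8 end [ 0.6692 -0.1263  0.19  ]
```

View pics/s2.png

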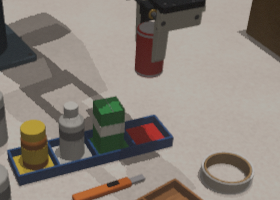

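Emit:
drive_tool(motion=[[0,0,0.031,0.03,-2,0,0],[0,0,0.03,0.031,-2,0,0],[0,0,0.029,0.032,-2,0,0],[0,0,0.028,0.033,-2,0,0],[0,0,0.027,0.034,-2,0,0]])

```text
time_s: 5.08
tcp_pos: [0.5929, -0.0218, 0.1902]
tcp_rot: [1.187, 1.224, -1.188]
wrist_force: [0.7, 0.7, -0.9]
opening: 0.048
```

Emit:
drive_tool(motion=[[0,0,0.025,0.035,-2,0,0],[0,0,0.024,0.036,-2,0,0],[0,0,0.023,0.037,-1.7,0,0],[0,0,0,0,0,0,0]])

```text
time_s: 5.58
tcp_pos: [0.672, -0.1269, 0.1891]
tcp_rot: [1.116, 1.266, -1.118]
wrist_force: [-0.5, 0.8, -1.1]
opening: 0.0474
```

```bash
python3 -c "
from plan import *
state();plan([.6692,-.1263,.054],7.25,0,.034)"
```

```text
t 5.58 tcp [ 0.672  -0.1269  0.1891] yaw 7.15 F [-0.5  0.8 -1.1] open 0.0474 q [-0.35  0.53  1.24 -0.    1.38 -0.47]
[[0,0.0338,-0.0006,-0.0003,0,0,0.0],[0,0.0338,-0.0007,-0.0002,0,0,0.0],[0,0.0337,-0.0006,-0.0003,0,0,0.0],[0,0.0338,-0.0007,-0.0002,-0.1,0,0.1]]
n 4 end [ 0.6692 -0.1263  0.054 ]
```

Emit:
drive_tool(motion=[[0,0.036,-0.002,0,0,0,0],[0,0.036,0,0,0,0,0],[0,0.036,0,0,0,0,0],[0,0.018,0,0,0,0,0],[0,0.008,0,0,0,0,0]])

```text
time_s: 6.2
tcp_pos: [0.6687, -0.1235, 0.0558]
tcp_rot: [1.114, 1.269, -1.115]
wrist_force: [-0.2, 0.2, -0.7]
opening: 0.0477
```

```bash
python3 -c "
from plan import *
state();im=imaging.capture('scene');cv2.imwrite('pics/s3.png',im[150:350,100:480,::-1]);state()"
```

```text
t 6.2 tcp [ 0.6687 -0.1235  0.0558] yaw 7.34 F [-0.2  0.2 -0.7] open 0.0477 q [-0.35  0.63  1.4   0.    1.11 -0.47]
t 6.25 tcp [ 0.6688 -0.1237  0.0556] yaw 7.33 F [ 0.2  0.4 -1.5] open 0.0476 q [-0.35  0.63  1.4   0.    1.11 -0.47]
```

View pics/s3.png

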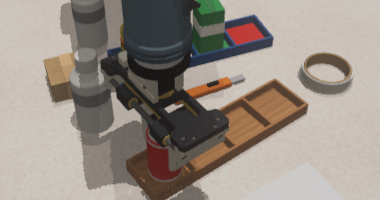

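The can is over the right-end cell at (165,180 in the crop). I'll lower the last 3 mm and shift 2 mm to the right.

Emit:
drive_tool(motion=[[0,0.001,0,0.002,0,0,0],[0,0.001,0,0,0,0,0],[0,0.001,0,0,0,0,0],[0,0,0,0,0,0,0]])

```text
time_s: 6.75
tcp_pos: [0.6696, -0.1263, 0.054]
tcp_rot: [1.115, 1.266, -1.114]
wrist_force: [-0.1, -0.0, -2.0]
opening: 0.0475
```

Emit:
drive_tool(motion=[[0,0.001,0,0,0,0,0],[0,0.0005,0,0,0,0,0],[0,0,0,0,0,0,0]])

```text
time_s: 7.12
tcp_pos: [0.6697, -0.1263, 0.0529]
tcp_rot: [1.115, 1.266, -1.114]
wrist_force: [-1.6, 0.5, 6.8]
opening: 0.048
```

Contact: the force is +7 N and z matches the predicted 0.053. Releasing, then retreating.

Emit:
drive_tool(motion=[[0.6,0,0,0,0,0,0],[0.8,0,0,0,0,0,0],[1,0,0,0,0,0,0],[1,0,0,0,0,0,0]])

```text
time_s: 7.62
tcp_pos: [0.6695, -0.1262, 0.052]
tcp_rot: [1.115, 1.267, -1.115]
wrist_force: [0.4, 0.0, 0.8]
opening: 0.0813
```

Emit:
drive_tool(motion=[[1,-0.02,0,0,0,0,0],[1,-0.03,0,0,0,0,0],[1,-0.04,0,0,0,0,0],[1,-0.045,0,0,0,0,0]])

```text
time_s: 8.12
tcp_pos: [0.6691, -0.1261, 0.1877]
tcp_rot: [1.114, 1.268, -1.115]
wrist_force: [-0.3, -1.1, 0.1]
opening: 0.0932
```

```bash
python3 -c "
from plan import *
state();plan([.4541,.0767,.185],-9.5,1,.05)
im=imaging.capture('scene');cv2.imwrite('pics/s4.png',im[150:350,100:480,::-1]);state()"
```

```text
t 8.12 tcp [ 0.6691 -0.1261  0.1877] yaw 7.32 F [-0.3 -1.1  0.1] open 0.0932 q [-0.35  0.52  1.25  0.    1.37 -0.48]
[[1,0.0005,-0.0312,-0.0381,2.8,0,0.0],[1,0.0005,-0.0331,-0.0365,2.8,0,0.0],[1,0.0005,-0.0348,-0.0349,2.8,0,0.0],[1,0.0005,-0.0364,-0.0331,2.8,0,0.0],[1,0.0005,-0.0381,-0.0313,2.8,0,0.0]]
[[1,0.0006,-0.0395,-0.0294,2.8,0,0.1]]
n 6 end [0.4541 0.0767 0.185 ]
t 8.18 tcp [ 0.6721 -0.1271  0.1957] yaw 7.33 F [ 1.9 -1.4  4.9] open 0.0927 q [-0.35  0.52  1.24  0.    1.38 -0.48]
```

View pics/s4.png

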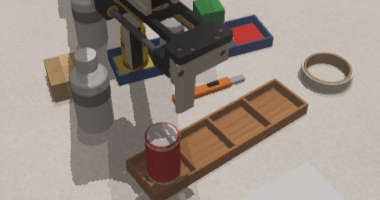

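The can stands in the right-end cell at (163,152 in the crop). On to the carton.

Emit:
drive_tool(motion=[[1,0,-0.031,-0.038,2.8,0,0],[1,0,-0.033,-0.036,2.8,0,0],[1,0,-0.035,-0.035,2.8,0,0],[1,0,-0.036,-0.033,2.8,0,0],[1,0,-0.038,-0.031,2.8,0,0]])

```text
time_s: 8.8
tcp_pos: [0.4898, 0.0429, 0.1871]
tcp_rot: [1.296, 1.151, -1.295]
wrist_force: [0.5, 1.3, -0.1]
opening: 0.0928
```

Emit:
drive_tool(motion=[[1,0,-0.038,-0.029,2.8,0,0],[1,0,0,0,0,0,0],[1,0,0,0,0,0,0]])

```text
time_s: 9.18
tcp_pos: [0.4574, 0.0749, 0.1876]
tcp_rot: [1.33, 1.125, -1.328]
wrist_force: [0.4, -0.4, 0.2]
opening: 0.0931
```

```bash
python3 -c "
from plan import *
state();plan([.4541,.0767,.056],-9.5,1,.034)"
```

```text
t 9.18 tcp [0.4574 0.0749 0.1876] yaw -9.42 F [ 0.4 -0.4  0.2] open 0.0931 q [-0.08  0.14  1.8  -0.    1.2   0.09]
[[1,0.0329,-0.0009,-0.0003,0,0,-0.0],[1,0.0329,-0.001,-0.0003,0,0,-0.0],[1,0.0329,-0.0009,-0.0003,0,0,-0.1],[1,0.0329,-0.0009,-0.0004,0.1,0,-0.0]]
n 4 end [0.4541 0.0767 0.056 ]
```

Emit:
drive_tool(motion=[[1,0.036,-0.003,-0.001,0,0,0],[1,0.036,0,0,0,0,0],[1,0.036,0,0,0,0,0],[1,0.018,0,0,0,0,0],[1,0.006,0,0,0,0,0]])

```text
time_s: 9.8
tcp_pos: [0.4542, 0.0757, 0.0538]
tcp_rot: [1.33, 1.127, -1.332]
wrist_force: [-0.4, 0.6, 0.1]
opening: 0.093
```

Emit:
drive_tool(motion=[[0,0,0,0,0,0,0],[0,0,0,0,0,0,0],[0,0,0,0,0,0,0],[0,0,0,0,0,0,0],[0,0,0,0,0,0,0]])

```text
time_s: 10.42
tcp_pos: [0.4539, 0.0767, 0.0554]
tcp_rot: [1.33, 1.126, -1.33]
wrist_force: [-0.2, 0.3, 0.3]
opening: 0.0477
```

Emit:
drive_tool(motion=[[0,-0.01,0,0,0,0,0],[0,-0.025,0,0,0,0,0],[0,-0.035,0,0,0,0,0],[0,-0.035,0,0,0,0,0],[0,-0.03,0,0,0,0,0]])

```text
time_s: 11.05
tcp_pos: [0.4537, 0.0767, 0.192]
tcp_rot: [1.33, 1.126, -1.329]
wrist_force: [0.4, 0.3, -2.1]
opening: 0.0445
```

```bash
python3 -c "
from plan import *
im=imaging.capture('scene');cv2.imwrite('pics/s5.png',im[50:300,200:480,::-1])
state();plan([.6601,-.0549,.19],7.25,0,.045)"
```

```text
t 11.1 tcp [0.4558 0.0766 0.1957] yaw -9.46 F [1.3 0.3 1.3] open 0.0442 q [-0.08  0.13  1.8   0.    1.21  0.09]
[[0,0.0012,0.0372,0.016,-2.8,0,-0.1],[0,0.0011,0.0363,0.0178,-2.8,0,-0.1],[0,0.0011,0.0355,0.0196,-2.8,0,-0.1],[0,0.001,0.0344,0.0213,-2.8,0,-0.0],[0,0.001,0.0334,0.0229,-2.8,0,-0.1]]
[[0,0.001,0.0322,0.0246,-2.7,0,-0.0]]
n 6 end [ 0.6601 -0.0549  0.19  ]
```

View pics/s5.png

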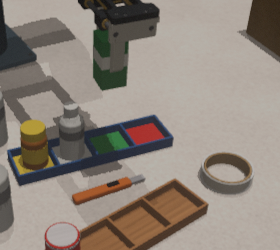

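The carton is held upright at (110,60 in the crop). Carrying it to the second cell from the right.

Emit:
drive_tool(motion=[[0,0,0.037,0.016,-2.8,0,0],[0,0,0.036,0.018,-2.8,0,0],[0,0,0.036,0.02,-2.8,0,0],[0,0,0.035,0.021,-2.8,0,0],[0,0,0.034,0.023,-2.8,0,0]])

```text
time_s: 11.72
tcp_pos: [0.6258, -0.034, 0.1896]
tcp_rot: [1.15, 1.247, -1.15]
wrist_force: [0.1, 0.0, -1.5]
opening: 0.0442
```

Emit:
drive_tool(motion=[[0,0,0.032,0.025,-2.7,0,0],[0,0,0,0,0,0,0],[0,0,0,0,0,0,0],[0,0,0,0,0,0,0]])

```text
time_s: 12.22
tcp_pos: [0.6581, -0.0549, 0.1902]
tcp_rot: [1.115, 1.267, -1.116]
wrist_force: [0.0, 0.1, -1.1]
opening: 0.0444
```

```bash
python3 -c "
from plan import *
state();plan([.6601,-.0549,.056],7.25,0,.034)"
```

```text
t 12.22 tcp [ 0.6581 -0.0549  0.1902] yaw 7.25 F [ 0.   0.1 -1.1] open 0.0444 q [-0.25  0.48  1.31  0.    1.35 -0.38]
[[0,0.0335,0.0005,0.0001,0,0,0.0],[0,0.0336,0.0006,0.0001,0,0,0.0],[0,0.0335,0.0005,0.0001,0,0,0.0],[0,0.0336,0.0005,0,0,0,0.0]]
n 4 end [ 0.6601 -0.0549  0.056 ]
```

Emit:
drive_tool(motion=[[0,0.036,0.002,0,0,0,0],[0,0.036,0,0,0,0,0],[0,0.036,0,0,0,0,0],[0,0.018,0,0,0,0,0],[0,0.008,0,0,0,0,0]])

```text
time_s: 12.85
tcp_pos: [0.6606, -0.0551, 0.0558]
tcp_rot: [1.115, 1.267, -1.116]
wrist_force: [0.4, 0.2, -1.2]
opening: 0.044
```

Emit:
drive_tool(motion=[[0,0.001,0,0,0,0,0],[0,0.001,0,0,0,0,0],[0,0,0,0,0,0,0]])

```text
time_s: 13.22
tcp_pos: [0.6616, -0.0557, 0.0552]
tcp_rot: [1.116, 1.265, -1.115]
wrist_force: [-0.3, 0.0, -1.2]
opening: 0.0441
```

Emit:
drive_tool(motion=[[0,0.001,0,0,0,0,0],[0,0.001,0,0,0,0,0],[0,0,0,0,0,0,0]])

```text
time_s: 13.6
tcp_pos: [0.6616, -0.0557, 0.0544]
tcp_rot: [1.116, 1.264, -1.115]
wrist_force: [-2.7, 0.4, 9.5]
opening: 0.0441
```

```bash
python3 -c "
from plan import *
state()
a=imaging.capture('scene')[180:350,220:440,::-1];b=imaging.capture('top')[60:180,160:380,::-1]
cv2.imwrite('pics/s6.png',np.vstack([cv2.resize(a,(660,330)),cv2.resize(b,(660,260))][:2]));state()"
```

```text
t 13.6 tcp [ 0.6616 -0.0557  0.0544] yaw 7.23 F [-2.7  0.4  9.5] open 0.0441 q [-0.25  0.61  1.45 -0.    1.08 -0.38]
t 13.7 tcp [ 0.6616 -0.0557  0.0544] yaw 7.23 F [-2.5  0.6  8.2] open 0.044 q [-0.25  0.61  1.45 -0.    1.08 -0.38]
```

View pics/s6.png

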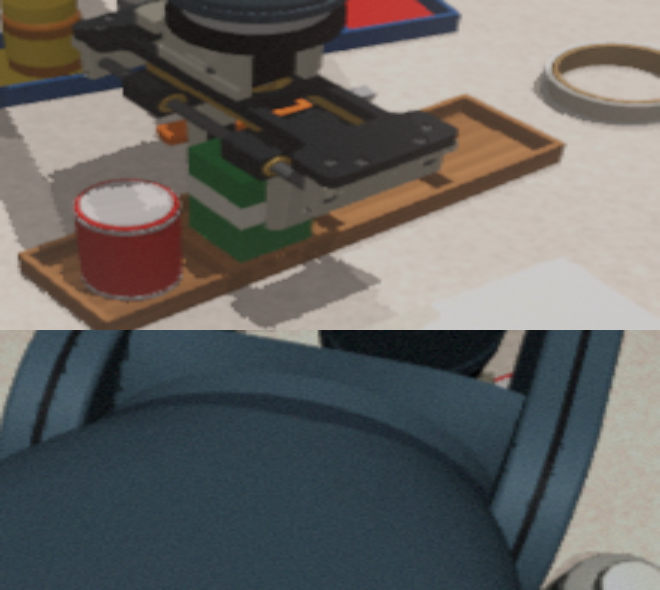

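The carton is inside the second cell, and the floor contact reads about 9 N. The 1.5 mm height difference fits the jaws still closing as I lifted. Releasing.

Emit:
drive_tool(motion=[[0.55,0,0,0,0,0,0],[0.8,0,0,0,0,0,0],[1,0,0,0,0,0,0],[1,0,0,0,0,0,0],[1,0,0,0,0,0,0]])

```text
time_s: 14.32
tcp_pos: [0.661, -0.0555, 0.052]
tcp_rot: [1.116, 1.266, -1.116]
wrist_force: [0.2, -0.6, -0.2]
opening: 0.0862
```

Emit:
drive_tool(motion=[[1,-0.02,0,0,0,0,0],[1,-0.03,0,0,0,0,0],[1,-0.04,0,0,0,0,0],[1,-0.045,0,0,0,0,0],[1,0,0,0,0,0,0]])

```text
time_s: 14.95
tcp_pos: [0.6635, -0.056, 0.192]
tcp_rot: [1.118, 1.258, -1.111]
wrist_force: [-0.5, 0.5, -0.8]
opening: 0.0931
```

```bash
python3 -c "
from plan import *
state();plan([.4438,.0092,.188],-8.2,1,.05)
a=imaging.capture('scene')[130:350,220:440,::-1];cv2.imwrite('pics/s7.png',cv2.resize(a,None,fx=2,fy=2))"
```

```text
t 14.95 tcp [ 0.6635 -0.056   0.192 ] yaw 7.23 F [-0.5  0.5 -0.8] open 0.0931 q [-0.25  0.49  1.3   0.    1.35 -0.38]
[[1,0.0004,-0.0419,-0.0185,3.1,0,-0.1],[1,0.0005,-0.0429,-0.0161,3.1,0,-0.1],[1,0.0005,-0.0437,-0.0139,3.1,0,-0.1],[1,0.0007,-0.0444,-0.0114,3.1,0.1,-0.1],[1,0.0007,-0.0449,-0.0091,3.0,0,-0.1]]
n 5 end [0.4438 0.0092 0.188 ]
```

View pics/s7.png

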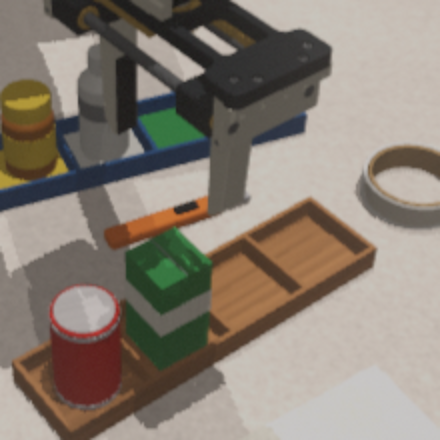

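The can (85,345) and the carton (168,295) both stand in their cells. Next, the bottle.

Emit:
drive_tool(motion=[[1,0,-0.042,-0.018,3.1,0,0],[1,0,-0.043,-0.016,3.1,0,0],[1,0,-0.044,-0.014,3.1,0,0],[1,0,-0.044,-0.011,3.1,0,0],[1,0,-0.045,-0.009,3,0,0]])

```text
time_s: 15.62
tcp_pos: [0.4387, 0.0094, 0.1855]
tcp_rot: [1.314, 1.14, -1.317]
wrist_force: [0.1, 0.5, 1.0]
opening: 0.0928
```

Emit:
drive_tool(motion=[[1,0,0,0,0,0,0],[1,0,0,0,0,0,0],[1,0,0,0,0,0,0]])

```text
time_s: 16.0
tcp_pos: [0.4422, 0.0084, 0.1868]
tcp_rot: [1.314, 1.138, -1.314]
wrist_force: [0.3, -0.1, 0.2]
opening: 0.0928
```

```bash
python3 -c "
from plan import *
state();plan([.4438,.0092,.056],-8.2,1,.034)"
```

```text
t 16.0 tcp [0.4422 0.0084 0.1868] yaw -8.18 F [ 0.3 -0.1  0.2] open 0.0928 q [-0.23  0.1   1.85 -0.    1.19 -0.09]
[[1,0.0327,0.0004,-0.0003,0,0,0.0],[1,0.0327,0.0003,-0.0002,0,0,0.0],[1,0.0327,0.0004,-0.0003,0,0,0.0],[1,0.0327,0.0004,-0.0002,0,0,0.0]]
n 4 end [0.4438 0.0091 0.056 ]
```

Emit:
drive_tool(motion=[[1,0.036,0.001,-0.001,0,0,0],[1,0.036,0,0,0,0,0],[1,0.036,0,0,0,0,0],[1,0.018,0,0,0,0,0],[1,0.004,0,0,0,0,0]])

```text
time_s: 16.62
tcp_pos: [0.4421, 0.0095, 0.0556]
tcp_rot: [1.313, 1.141, -1.316]
wrist_force: [0.4, 0.6, 0.6]
opening: 0.0932
```

Emit:
drive_tool(motion=[[0,0,0,0,0,0,0],[0,0,0,0,0,0,0],[0,0,0,0,0,0,0],[0,0,0,0,0,0,0],[0,0,0,0,0,0,0]])

```text
time_s: 17.25
tcp_pos: [0.4425, 0.0096, 0.0574]
tcp_rot: [1.314, 1.138, -1.313]
wrist_force: [-0.3, 0.5, 0.2]
opening: 0.0475
```

Emit:
drive_tool(motion=[[0,0,0,0,0,0,0],[0,0,0,0,0,0,0]])

```text
time_s: 17.5
tcp_pos: [0.4427, 0.0095, 0.0574]
tcp_rot: [1.314, 1.138, -1.313]
wrist_force: [-0.5, 0.8, 2.3]
opening: 0.0436
```

Emit:
drive_tool(motion=[[0,-0.01,0,0,0,0,0],[0,-0.025,0,0,0,0,0],[0,-0.035,0,0,0,0,0],[0,-0.035,0,0,0,0,0],[0,-0.03,0,0,0,0,0]])

```text
time_s: 18.12
tcp_pos: [0.4419, 0.0097, 0.1938]
tcp_rot: [1.314, 1.138, -1.313]
wrist_force: [-0.2, -0.4, -1.2]
opening: 0.0437
```

```bash
python3 -c "
from plan import *
im=imaging.capture('scene');cv2.imwrite('pics/s8.png',im[50:300,150:430,::-1])
state();plan([.6511,.0165,.19],7.25,0,.045)"
```

```text
t 18.18 tcp [0.4441 0.0093 0.1973] yaw -8.17 F [ 1.9 -1.   1.8] open 0.0438 q [-0.23  0.09  1.83  0.    1.21 -0.09]
[[0,0.0017,0.0408,-0.0073,-3.1,0,-0.1],[0,0.0017,0.0411,-0.0051,-3.1,0,-0.1],[0,0.0015,0.0413,-0.0029,-3.1,0,-0.0],[0,0.0016,0.0414,-0.0006,-3.1,0,-0.1],[0,0.0015,0.0414,0.0017,-3.0,0.1,-0.0]]
n 5 end [0.6511 0.0165 0.19  ]
```

View pics/s8.png

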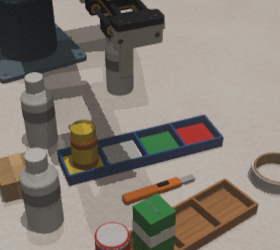

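The bottle is held upright at (119,70 in the crop). Carrying it to the third cell from the right.

Emit:
drive_tool(motion=[[0,0,0.041,-0.007,-3.1,0,0],[0,0,0.041,-0.005,-3.1,0,0],[0,0,0.041,-0.003,-3.1,0,0],[0,0,0.041,-0.001,-3.1,0,0],[0,0,0.041,0.002,-3,0,0]])

```text
time_s: 18.8
tcp_pos: [0.649, 0.0167, 0.1912]
tcp_rot: [1.114, 1.268, -1.116]
wrist_force: [0.6, -0.4, -1.7]
opening: 0.0438
```

Emit:
drive_tool(motion=[[0,0,0,0,0,0,0],[0,0,0,0,0,0,0],[0,0,0,0,0,0,0]])

```text
time_s: 19.18
tcp_pos: [0.6472, 0.0166, 0.1922]
tcp_rot: [1.116, 1.267, -1.117]
wrist_force: [0.4, -0.8, -1.6]
opening: 0.0436
```

```bash
python3 -c "
from plan import *
state();plan([.6511,.0165,.056],7.25,0,.034)"
```

```text
t 19.18 tcp [0.6472 0.0166 0.1922] yaw 7.21 F [ 0.4 -0.8 -1.6] open 0.0436 q [-0.15  0.46  1.34 -0.    1.34 -0.27]
[[0,0.0272,0.0008,0.0001,0,0,0.0],[0,0.0273,0.0008,0.0001,0,0,0.0],[0,0.0272,0.0008,0.0001,0,0,0.0],[0,0.0272,0.0008,0.0002,0,0,0.0],[0,0.0272,0.0008,0.0001,0,0,0.1]]
n 5 end [0.6511 0.0165 0.056 ]
```

Emit:
drive_tool(motion=[[0,0.036,0.003,0,0,0,0],[0,0.036,0,0,0,0,0],[0,0.036,0,0,0,0,0],[0,0.018,0,0,0,0,0],[0,0.009,0,0,0,0,0]])

```text
time_s: 19.8
tcp_pos: [0.6509, 0.0168, 0.0569]
tcp_rot: [1.116, 1.267, -1.116]
wrist_force: [0.4, 0.2, -0.8]
opening: 0.0436
```

Emit:
drive_tool(motion=[[0,0.001,0,0,0,0,0],[0,0.001,0,0,0,0,0],[0,0,0,0,0,0,0]])

```text
time_s: 20.18
tcp_pos: [0.6519, 0.0168, 0.0562]
tcp_rot: [1.116, 1.265, -1.115]
wrist_force: [-0.4, 0.1, -1.6]
opening: 0.0439
```

Emit:
drive_tool(motion=[[0,0.001,0,0,0,0,0],[0,0.001,0,0,0,0,0],[0,0,0,0,0,0,0]])

```text
time_s: 20.55
tcp_pos: [0.6517, 0.0168, 0.0544]
tcp_rot: [1.116, 1.265, -1.115]
wrist_force: [-1.2, 1.0, 5.6]
opening: 0.0433
```

Contact came exactly at the expected 0.0544. Releasing.

Emit:
drive_tool(motion=[[0.55,0,0,0,0,0,0],[0.8,0,0,0,0,0,0],[1,0,0,0,0,0,0],[1,0,0,0,0,0,0],[1,0,0,0,0,0,0]])

```text
time_s: 21.18
tcp_pos: [0.6513, 0.0169, 0.0531]
tcp_rot: [1.116, 1.266, -1.116]
wrist_force: [0.5, -0.4, -0.1]
opening: 0.0866
```

Emit:
drive_tool(motion=[[1,-0.02,0,0,0,0,0],[1,-0.03,0,0,0,0,0],[1,-0.04,0,0,0,0,0],[1,-0.045,0,0,0,0,0],[1,0,0,0,0,0,0]])

```text
time_s: 21.8
tcp_pos: [0.6538, 0.0166, 0.193]
tcp_rot: [1.119, 1.259, -1.11]
wrist_force: [-0.4, -0.4, 0.1]
opening: 0.093
```

```bash
python3 -c "
from plan import *
state();plan([.4331,-.0575,.20],81.8,1,.05,turn=8)
a=imaging.capture('scene')[130:350,180:440,::-1];cv2.imwrite('pics/s9.png',cv2.resize(a,None,fx=2,fy=2))"
```

```text
t 21.8 tcp [0.6538 0.0166 0.193 ] yaw 7.22 F [-0.4 -0.4  0.1] open 0.093 q [-0.14  0.46  1.33  0.    1.34 -0.27]
[[1,-0.0009,-0.0228,0.0046,-7.5,0,-0.0],[1,-0.0009,-0.0232,0.0015,-7.5,0,-0.0],[1,-0.0009,-0.0233,-0.0015,-7.4,0.1,-0.0],[1,-0.0008,-0.0228,-0.0044,-7.5,0.1,-0.0],[1,-0.0009,-0.0221,-0.0074,-7.4,0.1,-0.1]]
[[1,-0.0008,-0.0209,-0.0102,-7.5,0,-0.0],[1,-0.0008,-0.0194,-0.0129,-7.4,0,-0.1],[1,-0.0008,-0.0176,-0.0152,-7.5,0.1,-0.0],[1,-0.0008,-0.0155,-0.0174,-7.4,0,-0.1],[1,-0.0007,-0.013,-0.0192,-7.5,0.1,0.0]]
n 10 end [ 0.4331 -0.0575  0.2   ]
```

View pics/s9.png

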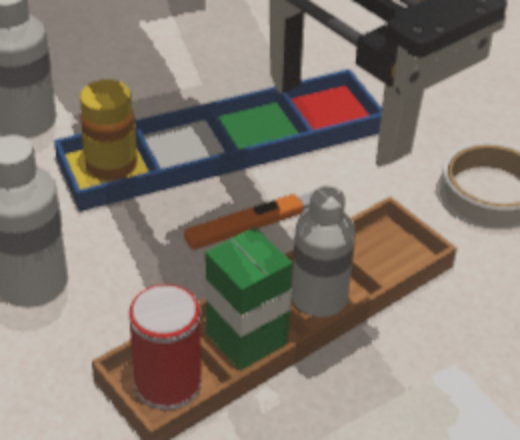

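The can, carton and bottle all stand in their cells. Now the jar, with the jaws along the row so the gripper stays clear of the large bottle behind it.

Emit:
drive_tool(motion=[[1,-0.001,-0.023,0.005,-7.5,0,0],[1,-0.001,-0.023,0.002,-7.5,0,0],[1,-0.001,-0.023,-0.002,-7.5,0,0],[1,-0.001,-0.023,-0.004,-7.4,0,0],[1,-0.001,-0.022,-0.007,-7.4,0,0]])

```text
time_s: 22.48
tcp_pos: [0.5397, -0.0212, 0.1913]
tcp_rot: [0.617, 1.485, -0.618]
wrist_force: [0.7, 0.5, 0.4]
opening: 0.0928
```

Emit:
drive_tool(motion=[[1,-0.001,-0.021,-0.01,-7.5,0,0],[1,-0.001,-0.019,-0.013,-7.4,0,0],[1,-0.001,-0.018,-0.015,-7.5,0,0],[1,-0.001,-0.016,-0.017,-7.4,0,0],[1,-0.001,-0.013,-0.019,-7.5,0,0]])

```text
time_s: 23.1
tcp_pos: [0.4301, -0.0589, 0.1966]
tcp_rot: [0.109, 1.571, -0.108]
wrist_force: [-0.5, -0.0, -0.3]
opening: 0.0931
```

Emit:
drive_tool(motion=[[1,0,0,0,0,0,0],[1,0,0,0,0,0,0],[1,0,0,0,0,0,0]])

```text
time_s: 23.48
tcp_pos: [0.4324, -0.0589, 0.1978]
tcp_rot: [0.113, 1.568, -0.113]
wrist_force: [-0.6, 0.7, -0.2]
opening: 0.093
```

```bash
python3 -c "
from plan import *
state();plan([.4331,-.0575,.047],81.8,1,.034)"
```

```text
t 23.48 tcp [ 0.4324 -0.0589  0.1978] yaw 81.77 F [-0.6  0.7 -0.2] open 0.093 q [-0.39  0.08  1.84  0.    1.22 -1.82]
[[1,0.0302,0.0003,0.0001,0,0,-0.0],[1,0.0301,0.0003,0.0001,0,0,-0.0],[1,0.0302,0.0003,0.0001,0,0,-0.0],[1,0.0301,0.0003,0.0001,0,0,-0.0],[1,0.0302,0.0003,0.0001,0,0,-0.0]]
n 5 end [ 0.4331 -0.0575  0.047 ]
```

Emit:
drive_tool(motion=[[0.8,0,0.001,0,0,0,0],[0.8,0.036,0,0,0,0,0],[0.8,0.036,0,0,0,0,0],[0.8,0.036,0,0,0,0,0],[0.8,0.025,0,0,0,0,0]])

```text
time_s: 24.1
tcp_pos: [0.4317, -0.0577, 0.0636]
tcp_rot: [0.113, 1.569, -0.112]
wrist_force: [0.3, -0.2, 0.4]
opening: 0.0744
```

Emit:
drive_tool(motion=[[0.8,0.01,0,0,0,0,0],[0.8,0.007,0,0,0,0,0],[0.8,0,0,0,0,0,0]])

```text
time_s: 24.48
tcp_pos: [0.4323, -0.0582, 0.0484]
tcp_rot: [0.112, 1.568, -0.112]
wrist_force: [0.2, 0.1, -0.1]
opening: 0.0743
```

```bash
python3 -c "
from plan import *
state()
a=imaging.capture('scene')[100:300,120:380,::-1];cv2.imwrite('pics/s10.png',cv2.resize(a,None,fx=2,fy=2))"
```

```text
t 24.48 tcp [ 0.4323 -0.0582  0.0484] yaw 81.82 F [ 0.2  0.1 -0.1] open 0.0743 q [-0.39  0.28  2.03  0.    0.82 -1.82]
```

View pics/s10.png

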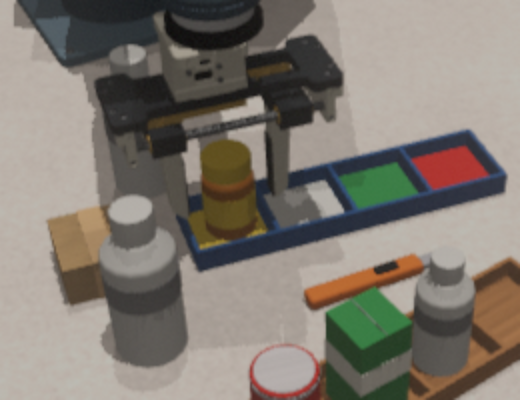

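The jar (228,190) is centred between the fingers, with the left finger clear of the wall, the box and the large bottles. Closing and lifting.

Emit:
drive_tool(motion=[[0,0,0,0,0,0,0],[0,0,0,0,0,0,0],[0,0,0,0,0,0,0],[0,0,0,0,0,0,0],[0,0,0,0,0,0,0]])

```text
time_s: 25.15
tcp_pos: [0.4321, -0.0582, 0.0484]
tcp_rot: [0.112, 1.568, -0.112]
wrist_force: [-0.4, 0.6, 3.4]
opening: 0.0451
```

Emit:
drive_tool(motion=[[0,0,0,0,0,0,0],[0,-0.025,0,0,0,0,0],[0,-0.045,0,0,0,0,0],[0,-0.045,0,0,0,0,0],[0,-0.03,0,0,0,0,0]])

```text
time_s: 25.78
tcp_pos: [0.4323, -0.0582, 0.1948]
tcp_rot: [0.112, 1.566, -0.112]
wrist_force: [0.1, -0.3, -1.5]
opening: 0.0454
```

```bash
python3 -c "
from plan import *
state();plan([.6420,.0879,.193],7.25,0,.045,turn=7.5)
a=imaging.capture('scene')[50:300,120:380,::-1];cv2.imwrite('pics/s11.png',a)"
```

```text
t 25.77 tcp [ 0.4323 -0.0582  0.1948] yaw 81.82 F [ 0.1 -0.3 -1.5] open 0.0454 q [-0.39  0.08  1.85  0.    1.21 -1.82]
[[0,0.0002,0.0174,0.0187,7.5,0,-0.0],[0,0.0002,0.0198,0.0162,7.5,0,-0.0],[0,0.0002,0.0217,0.0136,7.4,0,-0.0],[0,0.0002,0.0232,0.0106,7.5,0,-0.0],[0,0.0002,0.0244,0.0075,7.4,0,-0.0]]
[[0,0.0002,0.0252,0.0043,7.5,0,-0.0],[0,0.0002,0.0256,0.0009,7.4,0,-0.0],[0,0.0002,0.0254,-0.0023,7.5,0,-0.0],[0,0.0002,0.025,-0.0056,7.4,0,-0.0],[0,0.0003,0.024,-0.0088,7.5,0,-0.1]]
n 10 end [0.642  0.0879 0.193 ]
```

View pics/s11.png

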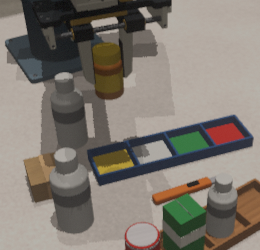

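The jar is held upright. Carrying it to the left-end cell while turning the jaws back.

Emit:
drive_tool(motion=[[0,0,0.017,0.019,7.5,0,0],[0,0,0.02,0.016,7.5,0,0],[0,0,0.022,0.014,7.4,0,0],[0,0,0.023,0.011,7.5,0,0],[0,0,0.024,0.007,7.4,0,0]])

```text
time_s: 26.45
tcp_pos: [0.5372, 0.015, 0.1916]
tcp_rot: [0.624, 1.481, -0.624]
wrist_force: [-0.4, 0.2, -1.5]
opening: 0.0451
```

Emit:
drive_tool(motion=[[0,0,0.025,0.004,7.5,0,0],[0,0,0.026,0.001,7.4,0,0],[0,0,0.025,-0.002,7.5,0,0],[0,0,0.025,-0.006,7.4,0,0],[0,0,0.024,-0.009,7.5,0,0]])

```text
time_s: 27.08
tcp_pos: [0.6417, 0.0884, 0.1912]
tcp_rot: [1.118, 1.266, -1.121]
wrist_force: [-0.1, -0.1, -1.9]
opening: 0.0452
```

Emit:
drive_tool(motion=[[0,0,0,0,0,0,0],[0,0,0,0,0,0,0],[0,0,0,0,0,0,0]])

```text
time_s: 27.45
tcp_pos: [0.6408, 0.0873, 0.1929]
tcp_rot: [1.115, 1.267, -1.116]
wrist_force: [-0.2, 0.2, -0.7]
opening: 0.0453
```

```bash
python3 -c "
from plan import *
state();plan([.6420,.0879,.047],7.25,0,.034)"
```

```text
t 27.45 tcp [0.6408 0.0873 0.1929] yaw 7.26 F [-0.2  0.2 -0.7] open 0.0453 q [-0.04  0.46  1.34 -0.    1.34 -0.16]
[[0,0.0292,0.0003,-0.0001,0,0,0.0],[0,0.0291,0.0003,-0.0001,0,0,0.0],[0,0.0292,0.0002,-0.0001,0,0,0.0],[0,0.0292,0.0003,-0.0001,0,0,0.0],[0,0.0292,0.0003,-0.0001,0,0,0.1]]
n 5 end [0.642  0.0879 0.047 ]
```

Emit:
drive_tool(motion=[[0,0.036,0.001,0,0,0,0],[0,0.036,0,0,0,0,0],[0,0.036,0,0,0,0,0],[0,0.025,0,0,0,0,0],[0,0.01,0,0,0,0,0]])

```text
time_s: 28.08
tcp_pos: [0.6412, 0.0875, 0.0487]
tcp_rot: [1.115, 1.268, -1.118]
wrist_force: [0.7, -0.2, -0.7]
opening: 0.0453
```

Emit:
drive_tool(motion=[[0,0.002,0,0,0,0,0],[0,0.001,0,0,0,0,0],[0,0,0,0,0,0,0]])

```text
time_s: 28.45
tcp_pos: [0.6433, 0.0879, 0.0484]
tcp_rot: [1.117, 1.265, -1.114]
wrist_force: [-0.3, 0.7, -2.2]
opening: 0.0452
```

Emit:
drive_tool(motion=[[0,0.001,0,0,0,0,0],[0,0.001,0,0,0,0,0],[0,0,0,0,0,0,0]])

```text
time_s: 28.82
tcp_pos: [0.6428, 0.088, 0.0455]
tcp_rot: [1.116, 1.266, -1.115]
wrist_force: [-0.0, 0.3, 0.9]
opening: 0.0457
```

Contact is starting at the expected 0.0455. Releasing.

Emit:
drive_tool(motion=[[0.55,0,0,0,0,0,0],[0.8,0,0,0,0,0,0],[1,0,0,0,0,0,0],[1,0,0,0,0,0,0],[1,0,0,0,0,0,0]])

```text
time_s: 29.45
tcp_pos: [0.6426, 0.0879, 0.0451]
tcp_rot: [1.116, 1.266, -1.116]
wrist_force: [1.1, -0.2, 0.7]
opening: 0.0865
```

Emit:
drive_tool(motion=[[1,-0.02,0,0,0,0,0],[1,-0.03,0,0,0,0,0],[1,-0.04,0,0,0,0,0],[1,-0.05,0,0,0,0,0],[1,-0.01,0,0,0,0,0]])

```text
time_s: 30.08
tcp_pos: [0.6447, 0.088, 0.1997]
tcp_rot: [1.119, 1.26, -1.111]
wrist_force: [0.0, 0.2, -0.5]
opening: 0.0927
```

Emit:
drive_tool(motion=[[1,0,-0.05,0,0,0,0],[1,0,-0.05,0,0,0,0],[1,0,-0.05,0,0,0,0],[1,0,-0.05,0,0,0,0],[1,0,-0.05,0,0,0,0]])

```text
time_s: 30.7
tcp_pos: [0.3923, 0.0565, 0.1942]
tcp_rot: [1.115, 1.268, -1.117]
wrist_force: [-0.4, -0.9, 1.0]
opening: 0.093
```

Emit:
drive_tool(motion=[[1,0,0,-0.04,0,0,0],[1,0,0,-0.04,0,0,0],[1,0,0,-0.04,0,0,0],[1,0,0,-0.04,0,0,0],[1,0,0,0,0,0,0]])

```text
time_s: 31.32
tcp_pos: [0.3733, 0.217, 0.1944]
tcp_rot: [1.112, 1.269, -1.114]
wrist_force: [0.6, -0.5, -0.3]
opening: 0.093
```

```bash
python3 - <<'E'
from plan import *
state()
for n in ('top','scene'): cv2.imwrite(f'pics/{n}_end.png',imaging.capture(n)[:,:,::-1])
im=cv2.imread('pics/top_end.png')
cv2.imwrite('pics/top_endc.png',cv2.resize(im[70:160,170:370],None,fx=3.9,fy=3.9,interpolation=cv2.INTER_CUBIC))
for n in ('jar','bottle','can','carton'):
    for c in('top','scene'):
        print(n,c,[(round(d['confidence'],2),np.round((unproj(c,d['position'],.005)[0,:2]-SH[:2])@np.array([[np.cos(SH[2]),-np.sin(SH[2])],[np.sin(SH[2]),np.cos(SH[2])]]),3)) for d in models.mark_of(n,c)])
E
```

```text
t 31.32 tcp [0.3733 0.217  0.1944] yaw 7.45 F [ 0.6 -0.5 -0.3] open 0.093 q [0.27 0.08 1.86 0.   1.21 0.14]
jar top [(0.92, array([-0.002,  0.108]))]
jar scene [(0.57, array([-0.003,  0.11 ]))]
bottle top [(0.79, array([-0.146, -0.133])), (0.56, array([-0.003,  0.038])), (0.55, array([-0.338, -0.035]))]
bottle scene [(0.8, array([-0.334, -0.037])), (0.72, array([-0.146, -0.136])), (0.67, array([0.004, 0.036]))]
can top [(0.78, array([-0.002, -0.111]))]
can scene [(0.68, array([-0.005, -0.106])), (0.27, array([-0.   ,  0.102]))]
carton top [(0.76, array([ 0.002, -0.038])), (0.42, array([-0.205,  0.054]))]
carton scene [(0.79, array([ 0.005, -0.042]))]
```

View pics/top_endc.png

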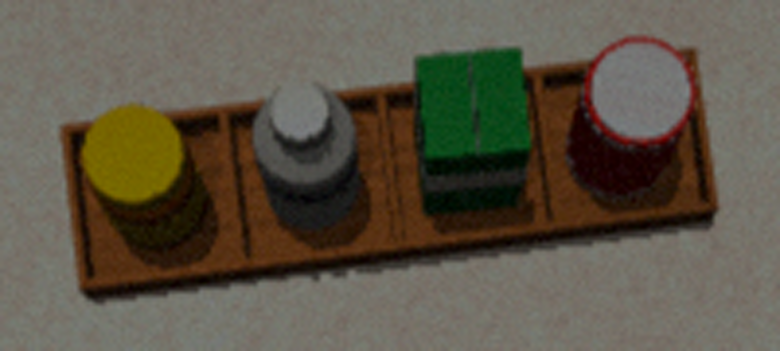

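View pics/scene_end.png

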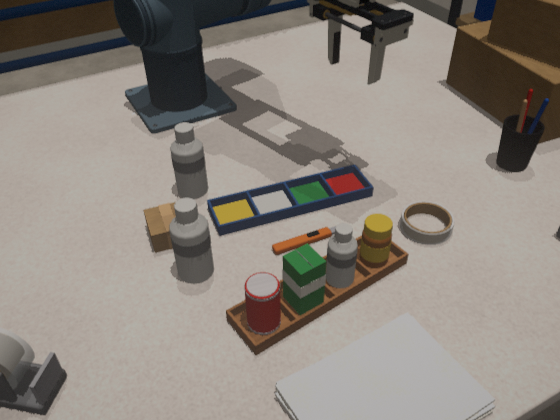

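In the scene view all four products stand upright in the wooden rack: can (263,302), carton (303,280), bottle (342,257) and jar (376,240). The blue rack is empty, and the arm is clear of everything. Both cameras put each product within about 6 mm of its cell centre, so I'm handing in.

```bash
python3 -c "
from plant import close_job
print(close_job())"
```

```text
the job is handed in; nothing more can be done
None
```

I moved all four products from the blue rack into the wooden shipping rack in reverse order, and handed the job in at about 32 s of the 99 s allowed. From the robot's right, the cells now hold can, carton, bottle and jar. I left the two larger look-alike bottles alone.

- **Position and pose:** in the last pictures from both cameras, every product stands upright in its own cell. The networks place each one within about 6 mm of its cell centre (limit 15 mm).
- **Release:** I felt floor contact in the wrist force before letting go of each one. The jar's contact was weak (about 1 N), but it came at the expected height. The arm then backed off at about 0.2 m height, clear of everything.
- **Disagreements:** the carton touched its floor about 2 mm higher than expected. I put this down to the jaws still closing as I lifted it, and the pictures show it standing in its cell. My first rack fit from the scene camera was poor, so I used the top camera's fit, which also matched the scene picture.

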